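Change the board in a soldering pallet

TASK

The board in the soldering pallet is done: lift both hold-down bars off it and lay them on the grey side tray, then take the board out and set it flat on the wire cooling rack. Lay the waiting board from the black tray into the pallet's nest, with its terminal block at the wide bar's end, and put both bars back across it, each fully down in its own saddles. Leave the jar and the tweezers where they are.

Things in the scene. Friction and masses are not known exactly. Their poses are not given: they have to be found in the camera images.
- bar_wide_mid (a point): Wide hold-down bar: aluminium, rubber underside, 128 (x) x 26 (y) x 10 mm, with a black ribbed grip 44 (x) x 26 (y) x 30 mm standing on its middle: 40 mm high in all, about 0.3 kg. Point: its centre, 20 mm above the underside. Starts across the board in the pallet's wide saddles. Take it by the grip across the 26 mm; 33 mm are free between it and the heat sink.
- bar_narrow_mid (a point): Narrow hold-down bar: like the wide one, but bar and grip are 14 mm wide (y); 128 mm long (x), 40 mm high in all, grip 44 mm long, about 0.17 kg. Point: its centre, 20 mm above the underside. Starts across the board in the pallet's narrow saddles. Take it by the grip across the 14 mm.
- board_done_mid (a point): Finished board, under the bars: green, 84 (x) x 168 (y) x 3 mm; finned aluminium heat sink on its middle, 36 (x) x 36 mm (y), top 28 mm above the underside. Terminal block across the +y end, two black relays across the -y end; these and all else at most 14 mm high, clear of the heat sink's sides. Point: centre, 14 mm above the underside. 0.28 kg. Take it by the heat sink across the 36 mm.
- board_next_mid (a point): Waiting board, of the same make, size and axes (terminal block at +y), lying on the black component tray. Point: in the middle of the heat sink, 14 mm above the board's underside. Its yaw is within about 0.35 rad of the pallet's.
- pallet: Dark grey soldering pallet 140 (x) x 216 mm (y), fixed. Origin: centre of underside. Nest ledge for the board's underside 8 mm up, board centred on the origin, long side along y, terminal block to +y; sloped rims leave 4 mm each side. Bar seats 22 mm up at x = +-60 mm between lugs 12 mm high, 3 mm free each side, flared. Wide bar at y = +64 mm, narrow at y = -64 mm, along x, centred on x = 0.
- side_tray: Flat slotted grey component tray 136 (x) x 324 mm (y), fixed. Origin: centre of its underside; top 10 mm above it. The tweezers lie across it near its -y end. Room for both bars, laid along its x axis, at about y = -45 and +65 mm.
- cooling_rack: Low cooling rack of aluminium ends and steel wires, 116 (x) x 216 mm (y), fixed. Origin: centre of its underside. A board lies flat on the wires, underside 24 mm above the origin, long side along y (either way round), centred on the origin. Wire stops at y = +-106 mm rise 40 mm above the origin.
- jar_mid (a point): Paste jar with black lid, 61 mm across, 53 mm high, on the black tray beyond the waiting board's -y end. Point: its centre. Stays where it is.
- tweezers_mid (a point): Dark steel tweezers 131 x 17 x 10 mm, lying across the side tray at about y = -143 mm of it. Point: their centre. They stay where they are.
Mind the look-alikes: they are no part of the job. Leave any green look-alike of the part that bears bar_wide_mid alone.

How it is judged:
By the outcome, as a careful person would: the job done as asked, in the order asked, and still so for the second after the job is handed in, with the robot touching nothing.
It also fails if it takes over 138 s, if anything falls off the work surface, if the arm or the gripper's body presses on something with over 40 N, if the wrist force passes 120 N, or if a joint passes its speed limit or range.

ROBOT

A 6-joint arm with a two-finger parallel gripper is mounted at the origin on a cart in front of the work surface, level with it; the furniture and walls round the work are solid. World frame = base frame: x ahead of the robot, y to its left, z up, the work surface at z = 0. Lengths are in m, angles in rad, forces in N, time in s.
With the tool pointing down it reaches from about 0.35 to 0.975 m from the base axis. Payload 4.9 kg.
Tool frame: the origin (TCP) lies where the fingers leave the gripper's body, on its centre line; the fingertips stand 73 mm ahead of it and the grasp point (between the pads) lies 54 mm ahead of it; z points along the fingers, y is the direction in which the jaws open and shut (so a half turn about z gives the same grasp; the last joint's range is limited). The gripper opens to 85 mm and grips with 20 to 120 N. Pads are 22 mm wide; open, the fingers measure 114 mm over their backs; the gripper's body (76 mm by 85 mm) begins 54 mm behind the grasp point. The pads swing forward as they close: fully open they stand 13 mm farther back than shut.
Start: joints at [-1.33, 0.053, 1.613, -0, 1.476, -0.119], TCP at [0.22, -0.585, 0.304] pointing down, gripper open.
Joint ranges: [-3.01, 3.01], [-1.01, 2.22], [0.06, 2.58], [-1.02, 4.17], [0.09, 2.62], [-3.14, 3.14]. Speed limits (rad/s): [2.57, 2.57, 3.14, 3.14, 3.14, 3.14].

INTERFACE

Orientations are given as a rotation vector (axis times angle).
In Python, from station import monitor, vision, workorder gives the robot as it stands.
- The arm moves only by the tool arm_command, never from a script. Its argument "rows" is text: rows parted by semicolons, each of 6 numbers parted by spaces: the shift along the world's x, y, z in mm, then the turn, a rotation vector about the world's x, y, z in degrees. In form: tx ty tz wx wy wz; .... A call has 1 to 12 rows; each row is the pose to reach, as a shift and turn from the pose measured when the call began; what a row does not reach only later rows make up. A row lasts 1/8 s, in which the tool goes at most 62.5 mm and 10.7 degrees, less where a joint would pass 70% of its speed; a pose out of reach is approached as far as the arm can. A call with a gripper value outside its range is refused whole. "jaw" is the opening, from 0 (shut) to 1 (fully open), set as the call begins (left out, the last holds). The fingers move at their own pace and stop on an object; "squeeze" is the grip in N (left out, the last holds). Time passes only in rows, so rows that repeat a pose let the fingers close. It gives the time, the measured TCP pose, the force and the opening at its end, in the units of the state.
- monitor.get_obs(): the state, without advancing time (a new reading comes with each control period).
- vision.get_image(name): name is "side" or "top"; returns a dict with "frame" (420x560x3 uint8, red, green, blue), "vfov" (degrees; the focal length in pixels is half the picture's height over the tangent of half this angle, whatever the lens; pixels are square), "cx", "cy" (the principal point, pixels), "R" (3x3) and "t" (3): a world point X has camera coordinates R X + t. Camera axes: x right, y down, z forward; pixel columns grow to the right and rows downward; lengths in m; the calibration is good to about 2 mm. A picture is of the moment at which its call begins. There is no depth.
- workorder.finish_job(): hands the job in, once; it reports no verdict.
The state is a dict: "t": time; "q": joint angles; "dq": joint speeds; "effort": joint torques, N m; "tool_pos": TCP position; "tool_rot": TCP orientation; "contact_force": force on the tool from outside, world axes, zero at the start; "wrist_torque": the same for the moment, N m; "opening": finger opening in m.
Only numpy, scipy, OpenCV 4.12 (cv2) and the standard library are available. Lean on these libraries where they do the work, as an engineer would, in place of code of your own. Each camera call takes 0.05 s, during which the arm holds its last target. There are 200 camera calls.

## Working session

There is one attempt and no reset: what is moved stays moved. The work goes in short steps, Python scripts to look and compute and a tool call to move; the robot and the scene stay as the last step left them, time stands still between calls to the robot, and variables do not carry over. Pictures are saved under pics/ and viewed, about 12 in all and at most 16, crops included, and the job is handed in when it is done.

Besides the shell and the picture viewer there is one more tool, called after "Request:" as name(argument=value, ...) on one line, values as JSON. arm_command: Moves the arm, as the interface text tells. Its arguments: {"type":"object","properties":{"rows":{"type":"string"},"jaw":{"type":"number"},"squeeze":{"type":"number"}},"required":["rows"]}

```bash
mkdir -p pics; ls; cat > h.py <<'E'
import numpy as np, cv2, json, pickle
from station import monitor, vision, workorder
def grab(name, fn):
    d=vision.get_image(name); pickle.dump(d,open(f'pics/{fn}.pkl','wb'))
    cv2.imwrite(f'pics/{fn}.png', cv2.cvtColor(d['frame'],cv2.COLOR_RGB2BGR)); return d
def load(fn): return pickle.load(open(f'pics/{fn}.pkl','rb'))
def cam(d):
    f=d['frame'].shape[0]/2/np.tan(np.radians(d['vfov'])/2)
    return np.array([[f,0,d['cx']],[0,f,d['cy']],[0,0,1]]),np.array(d['R']),np.array(d['t'])
def onz(d,px,z):
    K,R,t=cam(d); r=R.T@np.linalg.inv(K)@np.array([px[0],px[1],1.]); c=-R.T@t
    return c+r*(z-c[2])/r[2]
def proj(d,X):
    K,R,t=cam(d); p=K@(R@np.array(X)+t); return p[:2]/p[2]
def tri(d1,p1,d2,p2):
    A=[]
    for d,p in((d1,p1),(d2,p2)):
        K,R,t=cam(d); P=K@np.c_[R,t]; A+=[p[0]*P[2]-P[0],p[1]*P[2]-P[1]]
    v=np.linalg.svd(np.array(A))[2][-1]; return v[:3]/v[3]
E
python3 - <<'E'
from h import *
s=monitor.get_obs(); print(s)
for n in('top','side'):
    d=grab(n,n+'0'); print(n,d['vfov'],d['cx'],d['cy'],(-np.array(d['R']).T@d['t']).round(3),np.array(d['R']).round(2).tolist(),[k for k in d])
E
```

```text
pics
{'t': 0.0, 'q': array([-1.32999220e+00,  5.33289172e-02,  1.61429784e+00, -9.64283916e-06,
        1.47598698e+00, -1.18991224e-01]), 'dq': array([ 8.03233531e-05,  1.53663933e-03,  5.55370754e-04, -1.50803027e-04,
        7.12515580e-04,  1.44853582e-03]), 'effort': array([-2.99965352e-03, -3.93679476e+01, -3.70176888e+01, -4.23444826e-04,
        6.96271862e-03, -1.79514200e-05]), 'tool_pos': array([ 0.21994115, -0.5845142 ,  0.3026779 ]), 'tool_rot': array([-3.08890918e+00, -5.61762287e-01,  2.08156739e-04]), 'contact_force': array([-0.85194478, -0.14876392,  0.12591094]), 'wrist_torque': array([0.00183905, 0.04547712, 0.00230247]), 'opening': 0.08549183993744507}
top 51.32333730368231 277.0044463833806 213.76624903110078 [ 0.399 -0.074  1.168] [[-0.0, -1.0, -0.02], [-0.98, 0.0, -0.18], [0.18, 0.02, -0.98]] ['frame', 'vfov', 'cx', 'cy', 'R', 't']
side 52.657007818531696 276.875227762078 207.34018189682888 [0.481 0.861 0.559] [[-0.99, -0.15, 0.01], [-0.08, 0.46, -0.89], [0.12, -0.88, -0.47]] ['frame', 'vfov', 'cx', 'cy', 'R', 't']
```

```bash
python3 -c "
import cv2
for n in('top0','side0'):
    a=cv2.imread(f'pics/{n}.png'); cv2.imwrite(f'pics/{n}b.png',cv2.resize(a,(800,600),interpolation=cv2.INTER_CUBIC))"
```

```text
(no output)
```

View pics/top0b.png

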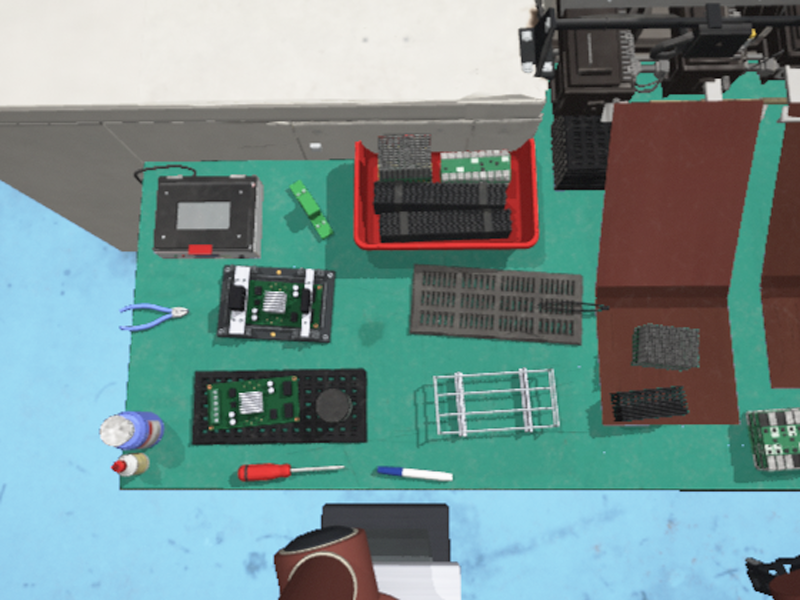

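View pics/side0b.png

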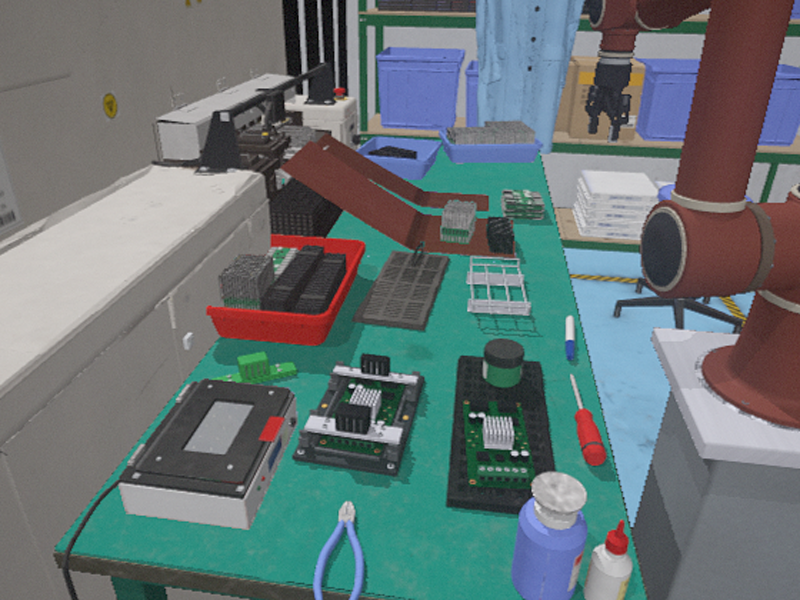

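Two views so far. In top view (800 px scale): pallet at (277,303) with wide bar at (240,300), narrow bar at (308,300); waiting board at (250,400), jar at (333,405), side tray at (497,305), rack at (495,402). A green look-alike bar lies at (310,208), and it is not the aluminium one in the pallet saddles. I'll confirm with enlarged crops.

```bash
python3 -c "
import cv2
def c(n,x,y,w,h,s,o):
    a=cv2.imread(f'pics/{n}.png')[y:y+h,x:x+w]; a=cv2.resize(a,None,fx=s,fy=s,interpolation=cv2.INTER_CUBIC)
    for i in range(0,w,20): cv2.putText(a,str(x+i),(i*s,10),0,.35,(0,255,255),1); cv2.line(a,(i*s,12),(i*s,18),(0,255,255),1)
    for j in range(20,h,20): cv2.putText(a,str(y+j),(0,j*s),0,.35,(0,255,255),1)
    cv2.imwrite(f'pics/{o}.png',a)
c('top0',130,176,135,140,4,'c1'); c('top0',275,176,150,140,5,'c2'); c('side0',195,230,200,135,4,'c3')"
```

```text
(no output)
```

View pics/c1.png

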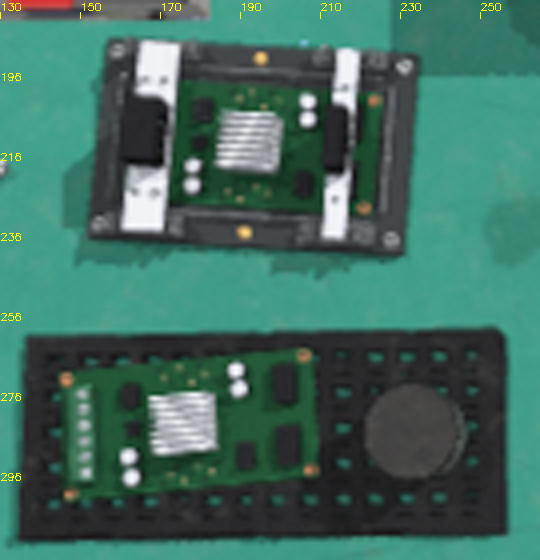

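View pics/c2.png

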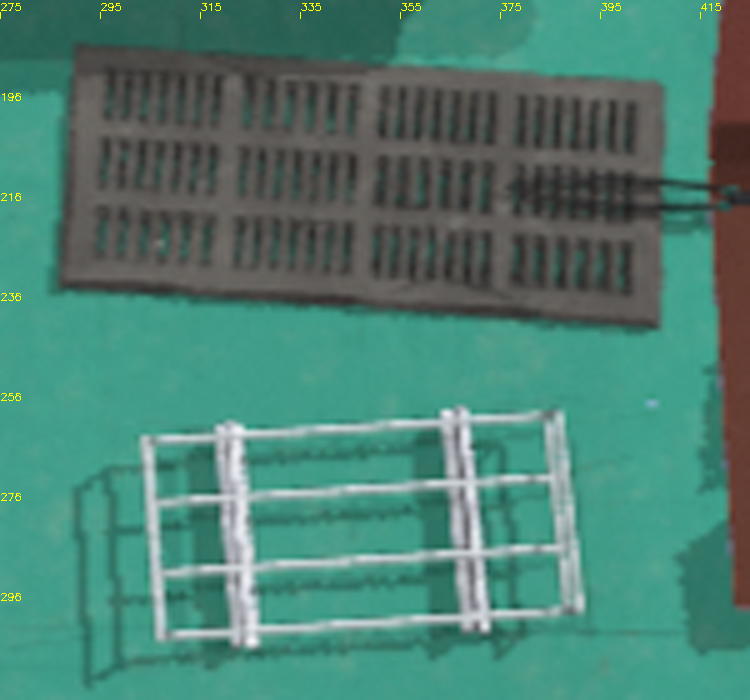

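View pics/c3.png

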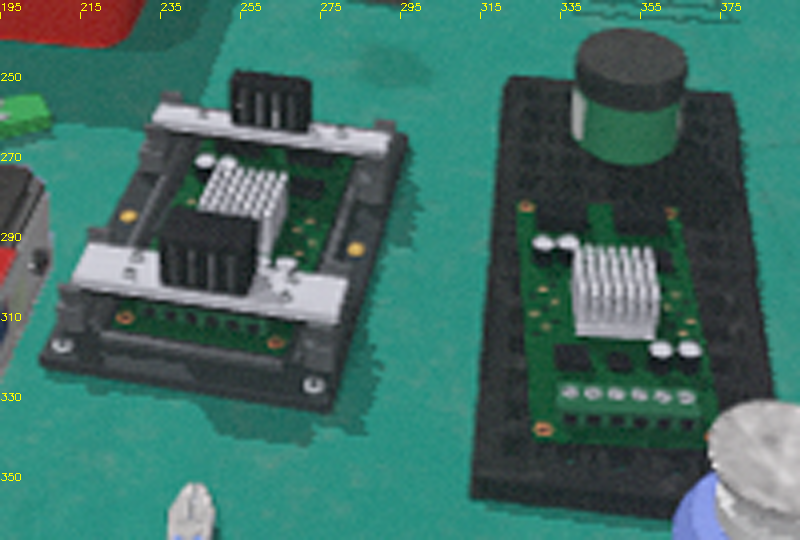

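Crops (5 viewed): the pallet bar is aluminium with black grip (wide at top px ~(167,210), narrow ~(214,211)); the green look-alike (top ~(217,146)) is outside the pallet and out of play. Waiting board is at top px (176,281). Next, the rack and tray side crop.

```bash
python3 -c "
import cv2
x,y,w,h,s=240,165,150,80,5
a=cv2.imread('pics/side0.png')[y:y+h,x:x+w]; a=cv2.resize(a,None,fx=s,fy=s,interpolation=cv2.INTER_CUBIC)
cv2.imwrite('pics/c4.png',a)"
cat > m.py <<'E'
from h import *
T=load('top0');S=load('side0')
def p(c,off,s): return (np.array(c)+.5)/s-.5+np.array(off)
c1=lambda *c:p(c,(130,176),4); c2=lambda *c:p(c,(275,176),5); c3=lambda *c:p(c,(195,230),4); c4=lambda *c:p(c,(240,165),5)
L={'screw++':(c1(117,49),c3(61,345)),'screw-+':(c1(98,224),c3(313,384)),
'W++':(c1(137,40),c3(76,281)),'W+-':(c1(181,43),c3(92,243)),'W-+':(c1(121,229),c3(336,322)),'W--':(c1(165,232),c3(348,281)),
'N++':(c1(337,48),c3(152,121)),'N+-':(c1(358,49),c3(163,102)),'N-+':(c1(323,237),c3(386,155)),'N--':(c1(345,238),c3(393,138)),
'hole++':(c1(66,380),c3(543,429)),'hole+-':(c1(304,355),c3(525,207)),'hole--':(c1(311,470),c3(672,213))}
if __name__=='__main__':
  for k,(a,b) in L.items():
    X=tri(T,a,S,b); print(k,(X*1000).round(1),'res',(proj(T,X)-a).round(1),(proj(S,X)-b).round(1))
  K=1000
  print('screws @z?');
  for n,c in [('hs next',[(148,395),(213,390),(218,450),(153,455)]),('hs done',[(219,110),(284,113),(280,173),(215,169)])]:
    z={'hs next':.038,'hs done':.036}[n]; q=np.array([onz(T,c1(*i),z)[:2] for i in c])*K; print(n,q.round(1).tolist(),q.mean(0).round(1))
  for z in(.008,.012,.02,.03):
    q=np.array([onz(T,c1(*i),z)[:2] for i in[(117,49),(404,65),(391,239),(98,224)]])*K;print('screws',z,q.round(1).tolist(),q.mean(0).round(1))
  q=np.array([onz(T,c2(*i),.010)[:2] for i in[(78,45),(663,83),(659,328),(60,285)]])*K;print('tray',q.round(1).tolist(),q.mean(0).round(1))
  q=np.array([onz(T,c2(*i),.04)[:2] for i in[(147,440),(556,413),(577,610),(162,637)]])*K;print('rack stops',q.round(1).tolist(),q.mean(0).round(1))
E
python3 m.py
```

```text
screw++ [688.4 278.3  10.4] res [0.  0.4] [-0.5 -0.2]
screw-+ [567.7 285.2  10.8] res [0.  0.1] [-0.2 -0. ]
W++ [687.4 258.1  32.5] res [0.1 1. ] [-1.4 -0.4]
W+- [686.6 228.7  31.3] res [0.  0.5] [-0.7 -0.2]
W-+ [561.1 263.8  29.7] res [0.  0.3] [-0.5 -0.1]
W-- [559.3 234.4  29.5] res [0.  0.2] [-0.3 -0.1]
N++ [682.5 123.1  31.2] res [0.  0.5] [-0.7 -0.2]
N+- [680.4 108.4  34.1] res [0.1 0.7] [-0.9 -0.3]
N-+ [554.6 129.6  28.5] res [0.  0.6] [-0.8 -0.2]
N-- [553.2 114.8  29.4] res [-0.   0.8] [-1.1 -0.2]
hole++ [463.4 300.   14.2] res [-0.   0.1] [-0.1 -0. ]
hole+- [479.  142.7  13.6] res [-0.   0.3] [-0.4 -0.1]
hole-- [403.9 135.9  14. ] res [-0.   0.5] [-0.6 -0.1]
screws @z?
hs next [[452.6, 238.5], [455.7, 196.4], [417.5, 191.7], [414.4, 233.5]] [435.1 215. ]
hs done [[640.8, 200.2], [638.5, 156.6], [598.0, 158.0], [600.9, 201.3]] [619.5 179. ]
screws 0.008 [[690.0, 279.2], [677.5, 81.0], [557.6, 87.4], [568.5, 286.1]] [623.4 183.4]
screws 0.012 [[689.0, 278.0], [676.5, 80.5], [557.0, 86.9], [567.9, 284.8]] [622.6 182.5]
screws 0.02 [[687.0, 275.5], [674.6, 79.4], [556.0, 85.8], [566.8, 282.3]] [621.1 180.8]
screws 0.03 [[684.5, 272.5], [672.2, 78.1], [554.6, 84.4], [565.3, 279.2]] [619.1 178.5]
tray [[696.4, -81.9], [673.2, -397.8], [540.1, -388.4], [564.2, -71.6]] [ 618.5 -234.9]
rack stops [[479.4, -116.0], [492.8, -325.5], [393.6, -331.5], [380.3, -122.4]] [ 436.5 -223.8]
```

View pics/c4.png

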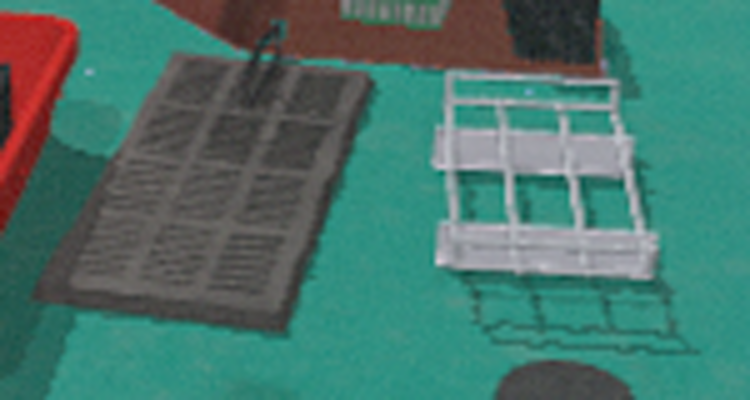

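Crop 6: tray top face corners at c4 px (172,52),(372,72),(285,330),(35,297); rack far stop (450,75)–(617,82), near ledge (445,228)–(655,237). Check those heights, and work out the first move.

```bash
cat > go.py <<'E'
import sys
from h import *
from scipy.spatial.transform import Rotation as Ro
s=monitor.get_obs(); p=s['tool_pos']*1000; R0=Ro.from_rotvec(s['tool_rot'])
y=R0.as_matrix()[:,1]; print('t',round(s['t'],2),'pos',p.round(1),'jawang',round(np.degrees(np.arctan2(y[1],y[0]))%180,1),'open',round(s['opening']*1000,1),'F',s['contact_force'].round(1),'q',s['q'].round(2))
if len(sys.argv)>1:
    x,yy,z,yaw=map(float,sys.argv[1:5])   # target TCP mm; yaw deg of the object: jaw axis at 90+yaw
    best=None
    for k in(0,180):
        a=np.radians(90+yaw+k); Y=np.array([np.cos(a),np.sin(a),0]); Z=np.array([0,0,-1.]); X=np.cross(Y,Z)
        v=(Ro.from_matrix(np.c_[X,Y,Z])*R0.inv()).as_rotvec(degrees=True)
        if best is None or np.linalg.norm(v)<np.linalg.norm(best): best=v
    print('shift',(np.array([x,yy,z])-p).round(1),'turn',best.round(1))
E
python3 - <<'E'
from m import *
for k,a,b in[('stop-y+x',c2(556,413),c4(450,75)),('stop-y-x',c2(577,610),c4(617,82)),('stop+y+x',c2(147,440),c4(447,230)),('stop+y-x',c2(162,637),c4(655,237)),
('tray+-',c2(663,83),c4(172,52)),('tray--',c2(659,328),c4(372,72)),('tray-+',c2(60,285),c4(285,328)),('tray++',c2(78,45),c4(36,297))]:
    X=tri(T,a,S,b);print(k,(X*1000).round(1),(proj(S,X)-b).round(1))
E
python3 go.py 624.5 246.5 200 -3
```

```text
stop-y+x [ 491.5 -325.7   38.8] [-0.5 -0.1]
stop-y-x [ 392.1 -331.4   39.5] [-0.6 -0.1]
stop+y+x [ 481.5 -116.    43.3] [0.9 0.2]
stop+y-x [ 379.3 -122.    46. ] [-0.4 -0.1]
tray+- [ 672.2 -398.     9.4] [-0.3 -0.1]
tray-- [ 540.1 -388.6    9.3] [-0. -0.]
tray-+ [563.6 -71.5   3.2] [-0.6 -0.1]
tray++ [696.2 -82.1   2.7] [-0.8 -0.2]
t 0.1 pos [ 219.9 -584.6  302.8] jawang 110.6 open 85.5 F [ 0.4  0.1 -0.9] q [-1.33  0.05  1.61  0.    1.48 -0.12]
shift [ 404.6  831.1 -102.8] turn [ -0.1  -0.  -23.6]
```

Request:
arm_command(rows="404 831 -60 0 0 -23.6;404 831 -60 0 0 -23.6;404 831 -60 0 0 -23.6;404 831 -60 0 0 -23.6;404 831 -60 0 0 -23.6;404 831 -60 0 0 -23.6;404 831 -60 0 0 -23.6;404 831 -60 0 0 -23.6;404 831 -60 0 0 -23.6;404 831 -60 0 0 -23.6;404 831 -60 0 0 -23.6;404 831 -60 0 0 -23.6", jaw=0.55, squeeze=60)

```text
t: 1.6
tool_pos: [0.5474, 0.0903, 0.254]
tool_rot: [-3.139, 0.081, -0.0]
contact_force: [1.0, -1.0, 0.4]
opening: 0.0472
```

```bash
python3 go.py 624.5 246.5 160 -3
```

```text
t 1.6 pos [547.4  90.3 254. ] jawang 87.0 open 47.2 F [ 1.  -1.   0.4] q [ 0.03 -0.08  1.83  0.    1.39  1.65]
shift [ 77.1 156.2 -94. ] turn [-0.1  0.  -0. ]
```

Request:
arm_command(rows="77 156 -84 0 0 0;77 156 -84 0 0 0;77 156 -84 0 0 0;77 156 -84 0 0 0;77 156 -100 0 0 0;77 156 -120 0 0 0;77 156 -138 0 0 0;77 156 -150 0 0 0;77 156 -150 0 0 0;77 156 -150 0 0 0")

```text
t: 2.85
tool_pos: [0.6249, 0.2463, 0.1046]
tool_rot: [-3.139, 0.081, -0.002]
contact_force: [0.3, 0.0, -0.5]
opening: 0.047
```

```bash
python3 go.py 624.5 246.5 104 -3; python3 - <<'E'
from h import *
a=grab('top','top1')['frame'][176:256,130:240,::-1]; b=grab('side','side1')['frame'][225:335,185:310,::-1]
a=cv2.resize(a,None,fx=4,fy=4,interpolation=2); b=cv2.resize(b,None,fx=4,fy=4*320/440*1.0,interpolation=2)[:320]
b=cv2.resize(b,(340,320)); cv2.imwrite('pics/v7.png',np.hstack([a,b]))
E
```

```text
t 2.85 pos [624.9 246.3 104.6] jawang 87.0 open 47.0 F [ 0.3  0.  -0.5] q [0.26 0.34 1.63 0.   1.16 1.89]
shift [-0.4  0.2 -0.6] turn [-0.1  0.1 -0. ]
```

View pics/v7.png

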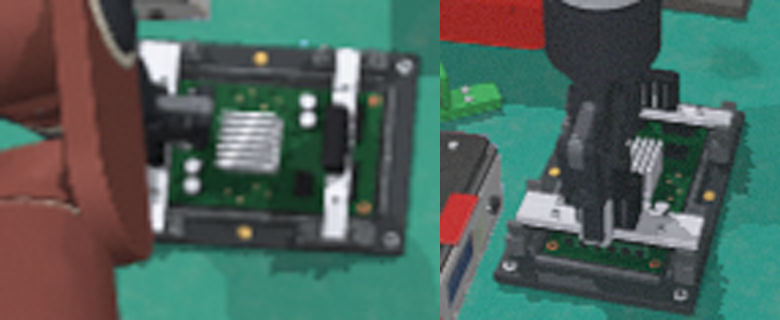

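View 7: fingers straddle the wide grip (side crop (600,190)), tips clear of the heat sink. Close.

Request:
arm_command(rows="0 0 0 0 0 0;0 0 0 0 0 0;0 0 0 0 0 0;0 0 0 0 0 0;0 0 0 0 0 0;0 0 0 0 0 0", jaw=0, squeeze=60)

```text
t: 3.7
tool_pos: [0.6257, 0.2466, 0.1062]
tool_rot: [-3.138, 0.081, -0.006]
contact_force: [-0.2, -1.4, 5.5]
opening: 0.0249
```

```bash
python3 go.py 623.4 -170.1 170 -4.3
```

```text
t 3.7 pos [625.7 246.6 106.2] jawang 87.0 open 24.9 F [-0.2 -1.4  5.5] q [0.26 0.34 1.63 0.   1.17 1.89]
shift [  -2.3 -416.7   63.8] turn [-0.1  0.2 -1.3]
```

Request:
arm_command(rows="0 0 15 0 0 0;0 0 40 0 0 0;0 0 80 0 0 0;-2 -60 84 0 0 -1.3;-2 -120 84 0 0 -1.3;-2 -180 84 0 0 -1.3;-2 -240 84 0 0 -1.3;-2 -300 84 0 0 -1.3;-2 -360 84 0 0 -1.3;-2 -410 84 0 0 -1.3;-2 -417 84 0 0 -1.3;-2 -417 84 0 0 -1.3")

```text
t: 5.2
tool_pos: [0.6232, -0.1703, 0.1895]
tool_rot: [-3.136, 0.118, -0.003]
contact_force: [0.3, 0.1, -4.7]
opening: 0.0254
```

```bash
python3 go.py 623.4 -170.1 95 -4.3
```

```text
t 5.2 pos [ 623.2 -170.3  189.5] jawang 85.7 open 25.4 F [ 0.3  0.1 -4.7] q [-0.38  0.19  1.66  0.    1.29  1.26]
shift [  0.2   0.2 -94.5] turn [-0.2  0.1  0. ]
```

Request:
arm_command(rows="0 0 -45 0 0 0;0 0 -75 0 0 0;0 0 -86 0 0 0;0 0 -90 0 0 0;0 0 -93 0 0 0;0 0 -95 0 0 0;0 0 -96 0 0 0;0 0 -96 0 0 0")

```text
t: 6.2
tool_pos: [0.6236, -0.1705, 0.0942]
tool_rot: [-3.136, 0.118, -0.005]
contact_force: [1.2, -0.0, -1.7]
opening: 0.0248
```

Request:
arm_command(rows="0 0 0 0 0 0;0 0 0 0 0 0;0 0 0 0 0 0;0 0 0 0 0 0;0 0 20 0 0 0;0 0 60 0 0 0;0 0 90 0 0 0;0 0 90 0 0 0", jaw=0.55)

```text
t: 7.2
tool_pos: [0.6258, -0.1714, 0.1898]
tool_rot: [-3.139, 0.118, -0.019]
contact_force: [-0.1, 0.6, -0.6]
opening: 0.0474
```

```bash
python3 go.py 618 119 184 -3
```

```text
t 7.2 pos [ 625.8 -171.4  189.8] jawang 85.7 open 47.4 F [-0.1  0.6 -0.6] q [-0.38  0.19  1.66  0.    1.28  1.26]
shift [ -7.8 290.4  -5.8] turn [-0.   0.7  1.3]
```

Request:
arm_command(rows="-8 60 -5 0 0.7 1.3;-8 120 -5 0 0.7 1.3;-8 180 -5 0 0.7 1.3;-8 240 -5 0 0.7 1.3;-8 285 -5 0 0.7 1.3;-8 290 -5 0 0.7 1.3;-8 290 -30 0 0.7 1.3;-8 290 -55 0 0.7 1.3;-8 290 -75 0 0.7 1.3;-8 290 -84 0 0.7 1.3;-8 290 -84 0 0.7 1.3;-8 290 -84 0 0.7 1.3")

```text
t: 8.7
tool_pos: [0.6186, 0.1185, 0.1069]
tool_rot: [-3.14, 0.083, -0.002]
contact_force: [0.5, 0.5, 0.2]
opening: 0.0472
```

```bash
python3 go.py 618 119 106 -3; python3 - <<'E'
from h import *
a=grab('top','top2')['frame'][176:256,130:400,::-1]; b=grab('side','side2')['frame'][150:350,185:385,::-1]
a=cv2.resize(a,None,fx=2.9,fy=2.9,interpolation=2); b=cv2.resize(b,(783,783*200//200),interpolation=2)[:350] if 0 else cv2.resize(b,(350,350),interpolation=2)
c=np.zeros((350,a.shape[1],3),np.uint8); c[:,:350]=b
w=load('side2')['frame'][225:335,200:325,::-1]; c[:,360:760]=cv2.resize(w,(400,350),interpolation=2)
cv2.imwrite('pics/v8.png',np.vstack([a,c]))
E
```

```text
t 8.7 pos [618.6 118.5 106.9] jawang 87.0 open 47.2 F [0.5 0.5 0.2] q [0.07 0.26 1.74 0.   1.15 1.69]
shift [-0.6  0.5 -0.9] turn [-0.   0.1  0. ]
```

View pics/v8.png

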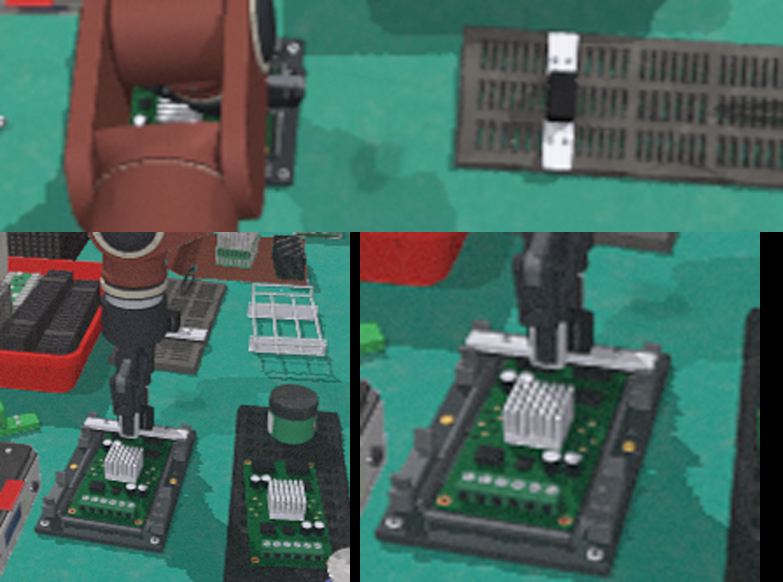

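View 8: the wide bar lies well on the tray (top crop (560,100)); the gripper straddles the narrow grip (side (550,330)). Close and lift.

Request:
arm_command(rows="0 0 0 0 0 0;0 0 0 0 0 0;0 0 0 0 0 0;0 0 0 0 0 0;0 0 0 0 0 0;0 0 0 0 0 0;0 0 0 0 0 0", jaw=0)

```text
t: 9.68
tool_pos: [0.6191, 0.1187, 0.1079]
tool_rot: [-3.14, 0.083, -0.005]
contact_force: [-0.5, -0.2, 4.3]
opening: 0.0127
```

```bash
python3 go.py 615.1 -279.8 190 -4.3
```

```text
t 9.68 pos [619.1 118.7 107.9] jawang 87.0 open 12.7 F [-0.5 -0.2  4.3] q [0.07 0.25 1.74 0.   1.15 1.69]
shift [  -4.  -398.5   82.1] turn [-0.   0.2 -1.3]
```

Request:
arm_command(rows="0 0 15 0 0 0;0 0 40 0 0 0;0 0 80 0 0 0;-4 -60 82 0 0 -1.3;-4 -120 82 0 0 -1.3;-4 -180 82 0 0 -1.3;-4 -240 82 0 0 -1.3;-4 -300 82 0 0 -1.3;-4 -355 82 0 0 -1.3;-4 -392 82 0 0 -1.3;-4 -398 82 0 0 -1.3;-4 -398 82 0 0 -1.3")

```text
t: 11.18
tool_pos: [0.6147, -0.279, 0.1895]
tool_rot: [-3.138, 0.119, -0.003]
contact_force: [-0.8, 0.2, -1.9]
opening: 0.0131
```

Request:
arm_command(rows="0 0 -45 0 0 0;0 0 -75 0 0 0;0 0 -86 0 0 0;0 0 -90 0 0 0;0 0 -92 0 0 0;0 0 -94 0 0 0;0 0 -95 0 0 0;0 0 -95 0 0 0")

```text
t: 12.18
tool_pos: [0.6153, -0.2794, 0.096]
tool_rot: [-3.139, 0.119, -0.006]
contact_force: [0.2, 1.0, 4.0]
opening: 0.0129
```

Request:
arm_command(rows="0 0 0 0 0 0;0 0 0 0 0 0;0 0 0 0 0 0;0 0 0 0 0 0;0 0 20 0 0 0;0 0 60 0 0 0;0 0 90 0 0 0;0 0 90 0 0 0", jaw=0.55)

```text
t: 13.18
tool_pos: [0.6173, -0.2805, 0.1917]
tool_rot: [3.136, -0.119, 0.018]
contact_force: [-0.5, -0.3, -0.1]
opening: 0.0469
```

```bash
python3 go.py 621 181.5 180 -3
```

```text
t 13.18 pos [ 617.3 -280.5  191.7] jawang 85.6 open 46.9 F [-0.5 -0.3 -0.1] q [-0.54  0.26  1.58  0.    1.29  1.11]
shift [  3.7 462.  -11.7] turn [0.2 0.6 1.3]
```

Request:
arm_command(rows="4 60 0 0 0.6 1.3;4 120 0 0 0.6 1.3;4 180 0 0 0.6 1.3;4 240 0 0 0.6 1.3;4 300 0 0 0.6 1.3;4 360 0 0 0.6 1.3;4 420 0 0 0.6 1.3;4 458 0 0 0.6 1.3;4 462 0 0 0.6 1.3;4 462 -20 0 0.6 1.3;4 462 -50 0 0.6 1.3;4 462 -50 0 0.6 1.3", jaw=0.8)

```text
t: 14.68
tool_pos: [0.6188, 0.1794, 0.1368]
tool_rot: [3.135, -0.086, -0.012]
contact_force: [0.2, -0.9, -0.5]
opening: 0.0683
```

```bash
python3 go.py 621 181.5 88 -3; python3 - <<'E'
from h import *
b=grab('side','side3')['frame'][210:350,190:390,::-1]
cv2.imwrite('pics/v9.png',cv2.resize(b,(800,560),interpolation=2))
E
```

```text
t 14.68 pos [618.8 179.4 136.8] jawang 86.8 open 68.3 F [ 0.2 -0.9 -0.5] q [ 0.17  0.25  1.68 -0.    1.21  1.8 ]
shift [  2.2   2.1 -48.8] turn [ 0.3 -0.4  0.2]
```

View pics/v9.png

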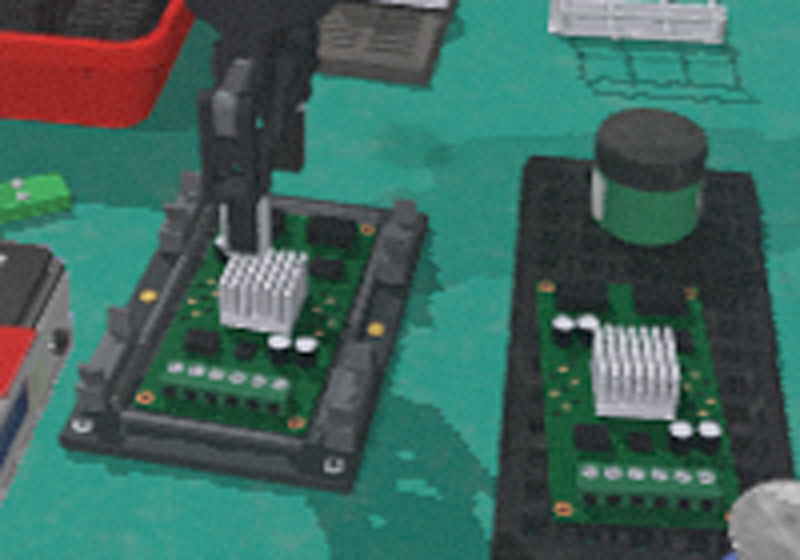

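View 9: board fully in view, seated; capacitors stand close to the ±y sides of the heat sink ((280,342) px, within the finger width), while the ±x sides are bare. So I'll grip across x: quarter turn first.

Request:
arm_command(rows="2 2 0 0 0 10;2 2 0 0 0 20;2 2 0 0 0 30;2 2 0 0 0 40;2 2 0 0 0 50;2 2 0 0 0 60;2 2 0 0 0 70;2 2 0 0 0 80;2 2 0 0 0 90;2 2 0 0 0 90;2 2 0 0 0 90", jaw=0.62)

```text
t: 16.1
tool_pos: [0.6225, 0.1814, 0.1398]
tool_rot: [2.28, 2.151, 0.003]
contact_force: [1.1, -0.8, 1.0]
opening: 0.053
```

```bash
python3 go.py 621 182 88 -93; python3 - <<'E'
from h import *
b=grab('side','side4')['frame'][210:350,190:390,::-1]
cv2.imwrite('pics/v10.png',cv2.resize(b,(800,560),interpolation=2))
E
```

```text
t 16.1 pos [622.5 181.4 139.8] jawang 176.7 open 53.0 F [ 1.1 -0.8  1. ] q [ 0.17  0.25  1.68 -0.01  1.21  0.23]
shift [ -1.5   0.6 -51.8] turn [0.2 0.3 0.3]
```

View pics/v10.png

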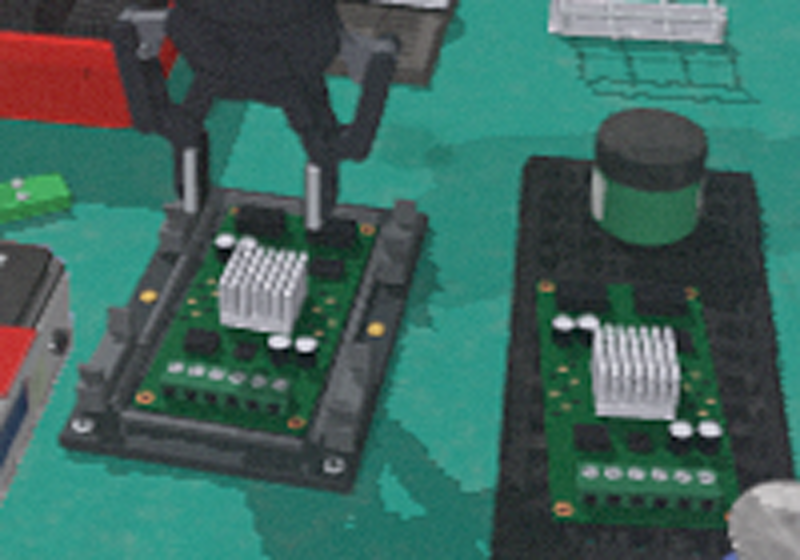

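View 10: the fingers hang symmetric (pads at (190,180),(313,197)) over the sink (264,272); bare sides confirmed. Cross-check board centre from its holes.

```bash
python3 - <<'E'
from h import *
S=load('side4'); f=lambda c:(np.array(c)+.5)/4-.5+np.array([190,210])
h=np.array([onz(S,f(c),.011)*1000 for c in[(145,397),(297,424),(367,230),(234,211)]]);print(h.round(1)[:,:2].tolist(),h.mean(0).round(1))
h=np.array([onz(S,f(c),.036)*1000 for c in[(225,248),(307,256),(302,288),(221,285)]]);print(h.round(1)[:,:2].tolist(),h.mean(0).round(1))
h=np.array([onz(S,f(c),.014)*1000 for c in[(546,287),(691,293),(563,508)]]);print('next',h.round(1)[:,:2].tolist(),((h[1]+h[2])/2).round(1))
E
```

```text
[[662.6, 255.6], [587.9, 262.3], [576.9, 104.7], [652.3, 99.2]] [619.9 180.4  11. ]
[[642.3, 166.7], [599.6, 166.5], [597.6, 192.9], [637.8, 197.1]] [619.4 180.8  36. ]
next [[477.6, 143.2], [403.1, 136.0], [463.2, 299.2]] [433.1 217.6  14. ]
```

Request:
arm_command(rows="-2.5 0 -15 0 0 0.3;-2.5 0 -30 0 0 0.3;-2.5 0 -42 0 0 0.3;-2.5 0 -50 0 0 0.3;-2.5 0 -52 0 0 0.3;-2.5 0 -52 0 0 0.3;-2.5 0 -52 0 0 0.3")

```text
t: 17.02
tool_pos: [0.6204, 0.1816, 0.0883]
tool_rot: [2.273, 2.158, 0.004]
contact_force: [-0.2, 0.1, 0.6]
opening: 0.053
```

Request:
arm_command(rows="0 0 0 0 0 0;0 0 0 0 0 0;0 0 0 0 0 0;0 0 0 0 0 0;0 0 0 0 0 0;0 0 0 0 0 0", jaw=0, squeeze=70)

```text
t: 17.77
tool_pos: [0.621, 0.1817, 0.0893]
tool_rot: [2.273, 2.157, 0.006]
contact_force: [1.3, -0.4, 6.4]
opening: 0.0347
```

```bash
python3 go.py 436.5 -223.8 190 -86.4
```

```text
t 17.77 pos [621.  181.7  89.3] jawang 177.0 open 34.7 F [ 1.3 -0.4  6.4] q [ 0.17  0.31  1.7  -0.01  1.12  0.23]
shift [-184.5 -405.5  100.7] turn [0.2 0.5 6.6]
```

Request:
arm_command(rows="0 0 12 0 0 0;0 0 35 0 0 0;0 0 75 0 0 0;0 0 100 0 0 0;-25 -55 100 0 0 6.6;-50 -110 100 0 0 6.6;-75 -165 100 0 0 6.6;-100 -220 100 0 0 6.6;-125 -275 100 0 0 6.6;-150 -330 100 0 0 6.6;-175 -385 100 0 0 6.6;-184 -405 100 0 0 6.6")

```text
t: 19.27
tool_pos: [0.4355, -0.2257, 0.1904]
tool_rot: [2.148, 2.28, 0.006]
contact_force: [0.4, 0.8, -4.0]
opening: 0.0343
```

```bash
python3 go.py 436.5 -223.8 105 -86.4; python3 - <<'E'
from h import *
b=grab('side','side5')['frame'][120:240,270:420,::-1]; a=grab('top','top5')['frame'][176:316,130:400,::-1]
c=np.zeros((600,800,3),np.uint8); c[:320,:400]=cv2.resize(b,(400,320),interpolation=2); c[320:,:540]=cv2.resize(a,(540,280),interpolation=2)
cv2.imwrite('pics/v11.png',c)
E
```

```text
t 19.27 pos [ 435.5 -225.7  190.4] jawang 3.4 open 34.3 F [ 0.4  0.8 -4. ] q [-0.63 -0.18  2.03  0.    1.28 -0.69]
shift [  1.    1.9 -85.4] turn [0.2 0.5 0.2]
```

View pics/v11.png

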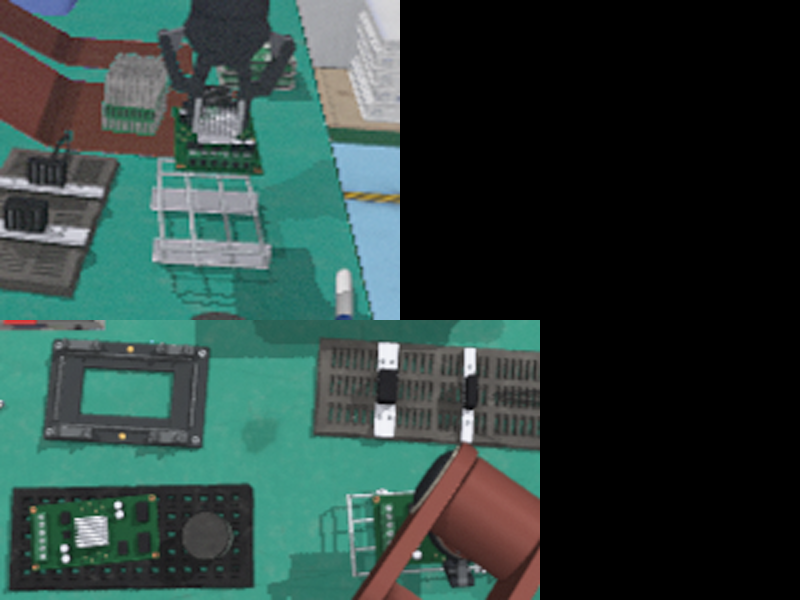

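View 11: the board is held level over the rack (side crop (215,140)); both bars on the tray; nest empty. Lower.

Request:
arm_command(rows="1 2 -40 0 0 0;1 2 -65 0 0 0;1 2 -76 0 0 0;1 2 -80 0 0 0;1 2 -83 0 0 0;1 2 -85 0 0 0;1 2 -86 0 0 0;1 2 -86 0 0 0")

```text
t: 20.38
tool_pos: [0.4375, -0.2235, 0.1053]
tool_rot: [2.148, 2.279, 0.007]
contact_force: [-0.5, 0.4, 2.1]
opening: 0.0349
```

Request:
arm_command(rows="0 0 0 0 0 0;0 0 0 0 0 0;0 0 0 0 0 0;0 0 0 0 0 0;0 0 15 0 0 0;0 0 50 0 0 0;0 0 85 0 0 0;0 0 85 0 0 0", jaw=0.62)

```text
t: 21.38
tool_pos: [0.4394, -0.2248, 0.1951]
tool_rot: [2.142, 2.273, 0.008]
contact_force: [-0.5, -0.6, 0.7]
opening: 0.0526
```

```bash
python3 go.py 433.5 217.8 140 -84.5
```

```text
t 21.38 pos [ 439.4 -224.8  195.1] jawang 3.4 open 52.6 F [-0.5 -0.6  0.7] q [-0.63 -0.18  2.03  0.    1.28 -0.69]
shift [ -5.9 442.6 -55.1] turn [0.5 1.  2.1]
```

Request:
arm_command(rows="-6 60 -5 0.5 1 2.1;-6 120 -5 0.5 1 2.1;-6 180 -5 0.5 1 2.1;-6 240 -5 0.5 1 2.1;-6 300 -5 0.5 1 2.1;-6 360 -5 0.5 1 2.1;-6 420 -5 0.5 1 2.1;-6 442 -5 0.5 1 2.1;-6 443 -30 0.5 1 2.1;-6 443 -55 0.5 1 2.1;-6 443 -55 0.5 1 2.1;-6 443 -55 0.5 1 2.1")

```text
t: 22.88
tool_pos: [0.4336, 0.2182, 0.1406]
tool_rot: [2.112, 2.325, 0.001]
contact_force: [1.2, 0.2, -0.4]
opening: 0.0529
```

```bash
python3 go.py 433.5 217.8 92 -84.5; python3 - <<'E'
from h import *
b=grab('side','side6')['frame'][100:350,190:390,::-1]; a=grab('top','top6')['frame'][230:316,270:400,::-1]
cv2.imwrite('pics/v12.png',np.hstack([cv2.resize(b,(400,500),interpolation=2),cv2.resize(a,(400,500*86*400//(130*500)),interpolation=2) if 0 else cv2.copyMakeBorder(cv2.resize(a,(400,265),interpolation=2),0,235,0,0,0)]))
E
```

```text
t 22.88 pos [433.6 218.2 140.6] jawang 5.5 open 52.9 F [ 1.2  0.2 -0.4] q [ 0.31 -0.12  2.07  0.    1.19  0.22]
shift [ -0.1  -0.4 -48.6] turn [-0.  0.  0.]
```

View pics/v12.png

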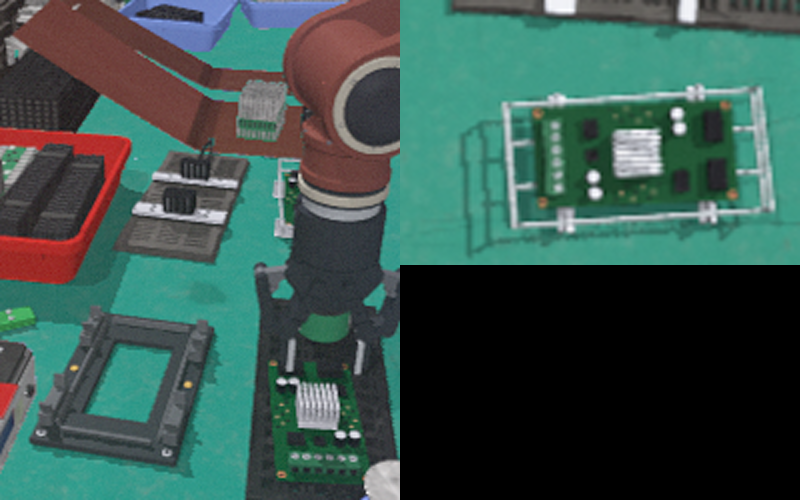

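View 12: finished board is centred on the rack between the stops; gripper hangs over the waiting board's sink (side crop (318,400)). Lower and grip.

Request:
arm_command(rows="0 -0.4 -15 0 0 0;0 -0.4 -30 0 0 0;0 -0.4 -42 0 0 0;0 -0.4 -48 0 0 0;0 -0.4 -49 0 0 0;0 -0.4 -49 0 0 0;0 -0.4 -49 0 0 0")

```text
t: 23.85
tool_pos: [0.4346, 0.2181, 0.093]
tool_rot: [2.112, 2.324, 0.005]
contact_force: [-0.2, 0.2, 0.2]
opening: 0.0528
```

Request:
arm_command(rows="0 0 0 0 0 0;0 0 0 0 0 0;0 0 0 0 0 0;0 0 0 0 0 0;0 0 0 0 0 0;0 0 0 0 0 0", jaw=0)

```text
t: 24.6
tool_pos: [0.435, 0.2182, 0.0937]
tool_rot: [2.111, 2.324, 0.006]
contact_force: [-0.6, 0.5, 5.9]
opening: 0.0346
```

```bash
python3 go.py 621.5 182.3 165 -93.2
```

```text
t 24.6 pos [435.  218.2  93.7] jawang 5.5 open 34.6 F [-0.6  0.5  5.9] q [ 0.31 -0.04  2.09  0.    1.09  0.22]
shift [186.5 -35.9  71.3] turn [-0.1  0.2 -8.7]
```

Request:
arm_command(rows="0 0 12 0 0 0;0 0 35 0 0 0;0 0 71 0 0 0;50 -10 71 0 0 -4;100 -20 71 0 0 -8.7;150 -29 71 0 0 -8.7;183 -36 71 0 0 -8.7;186.5 -36 71 0 0 -8.7;186.5 -36 71 0 0 -8.7;186.5 -36 51 0 0 -8.7;186.5 -36 51 0 0 -8.7;186.5 -36 51 0 0 -8.7")

```text
t: 26.1
tool_pos: [0.6207, 0.1824, 0.1439]
tool_rot: [2.281, 2.158, 0.004]
contact_force: [0.1, 0.1, -2.9]
opening: 0.0343
```

```bash
python3 go.py 621.5 182.3 91 -93.2; python3 - <<'E'
from h import *
b=grab('side','side7')['frame'][200:340,180:320,::-1]; a=grab('top','top7')['frame'][176:256,130:250,::-1]
cv2.imwrite('pics/v13.png',np.hstack([cv2.resize(b,(420,420),interpolation=2),cv2.copyMakeBorder(cv2.resize(a,(360,240),interpolation=2),0,180,0,0,0)]))
E
```

```text
t 26.1 pos [620.7 182.4 143.9] jawang 176.8 open 34.3 F [ 0.1  0.1 -2.9] q [0.17 0.24 1.68 0.   1.21 0.23]
shift [  0.8  -0.1 -52.9] turn [-0.   0.2 -0. ]
```

View pics/v13.png

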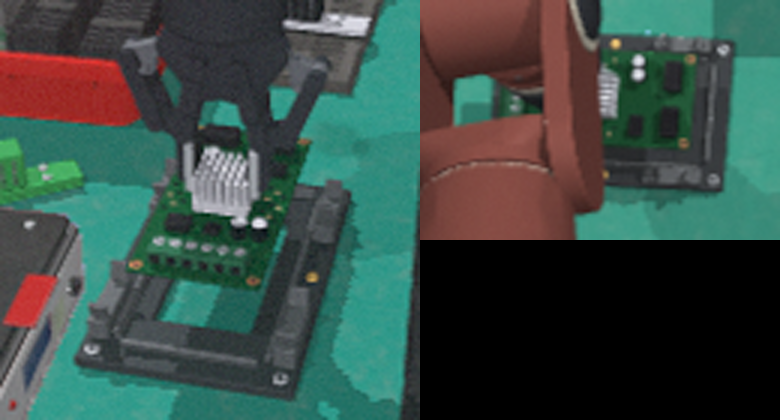

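```bash
python3 - <<'E'
from h import *
S=load('side7');T=load('top7'); f=lambda c:(np.array(c)+.5)/3-.5+np.array([180,200]); g=lambda c:(np.array(c)+.5)/3-.5+np.array([130,176])
print((tri(T,g((264,143)),S,f((306,143)))*1000).round(1))
h=np.array([onz(S,f(c),.064)*1000 for c in[(136,264),(253,281),(306,143)]]);print(h.round(1)[:,:2].tolist(),((h[0]+h[2])/2).round(1))
h=np.array([onz(T,g(c),.064)*1000 for c in[(271,58),(264,143)]]);print(h.round(1)[:,:2].tolist())
T=load('top5') # pallet screws + nest opening, crop v11: scale 2
f2=lambda c:(np.array(c)+.5)/2-.5+np.array([130,176])
h=np.array([onz(T,f2(c),.0105)*1000 for c in[(57,346-320),(203,353-320),(196,440-320),(48,432-320)]]);print('screws',h.mean(0).round(1))
h=np.array([onz(T,f2(c),.008)*1000 for c in[(86,369-320),(173,372-320),(167,419-320),(81,416-320)]]);print('hole',h.mean(0).round(1))
E
```

```text
[579.3 105.3  63.2]
[[661.1, 258.4], [587.6, 262.6], [576.9, 107.0]] [619.  182.7  64. ]
[[655.9, 101.1], [581.2, 105.3]]
screws [621.7 182.8  10.5]
hole [620.  182.1   8. ]
```

View 13: board held over nest, terminal block toward +y (front), as needed; its centre ≈(620,182) vs pallet ≈(621.5,182.5). Shift +1.5 and lower.

Request:
arm_command(rows="1.5 0.5 -15 0 0 0;1.5 0.5 -30 0 0 0;1.5 0.5 -38 0 0 0;1.5 0.5 -43 0 0 0;1.5 0.5 -47 0 0 0;1.5 0.5 -50 0 0 0;1.5 0.5 -52 0 0 0;1.5 0.5 -52 0 0 0")

```text
t: 27.2
tool_pos: [0.6231, 0.183, 0.0931]
tool_rot: [2.281, 2.157, 0.007]
contact_force: [0.1, 0.1, -3.3]
opening: 0.0346
```

Request:
arm_command(rows="-0.5 0 -1 0 0 0;-0.5 0 -2 0 0 0;-0.5 0 -3 0 0 0;-0.5 0 -3 0 0 0")

```text
t: 27.7
tool_pos: [0.6228, 0.183, 0.0918]
tool_rot: [2.281, 2.157, 0.006]
contact_force: [-3.9, -1.3, 6.4]
opening: 0.0343
```

Request:
arm_command(rows="-1.5 0 0 0 0 0;-1.5 0 -1 0 0 0;-1.5 0 -2 0 0 0;-1.5 0 -2 0 0 0")

```text
t: 28.2
tool_pos: [0.6216, 0.1831, 0.0918]
tool_rot: [2.281, 2.157, 0.006]
contact_force: [-6.1, -2.6, 10.7]
opening: 0.0341
```

Request:
arm_command(rows="0 0 0 0 0 0;0 0 0 0 0 0;0 0 0 0 0 0;0 0 0 0 0 0;0 0 15 0 0 0;0 0 50 0 0 0;0 0 95 0 0 0;0 0 95 0 0 0", jaw=0.62)

```text
t: 29.2
tool_pos: [0.6246, 0.1837, 0.1938]
tool_rot: [2.276, 2.153, 0.02]
contact_force: [-0.3, 0.6, -0.1]
opening: 0.0532
```

```bash
python3 go.py 623.6 -170.5 190 -4.3
```

```text
t 29.2 pos [624.6 183.7 193.8] jawang 176.8 open 53.2 F [-0.3  0.6 -0.1] q [ 0.17  0.19  1.65 -0.    1.28  0.23]
shift [  -1.  -354.2   -3.8] turn [-0.8  0.6 88.9]
```

Request:
arm_command(rows="-1 -60 -4 0 0 -10;-1 -120 -4 0 0 -20;-1 -180 -4 0 0 -30;-1 -240 -4 0 0 -40;-1 -300 -4 0 0 -50;-1 -350 -4 0 0 -60;-1 -354 -4 0 0 -70;-1 -354 -4 0 0 -80;-1 -354 -4 0 0 -91;-1 -354 -4 0 0 -91;-1 -354 -4 0 0 -91", jaw=0.55)

```text
t: 30.58
tool_pos: [0.6234, -0.1702, 0.1897]
tool_rot: [3.124, -0.11, 0.004]
contact_force: [0.8, -0.3, 0.4]
opening: 0.0471
```

```bash
python3 go.py 623.6 -170.5 94.2 -4.3; python3 - <<'E'
from h import *
b=grab('side','side8')['frame'][232:352,190:310,::-1]; a=grab('top','top8')['frame'][180:250,145:245,::-1]
b2=load('side8')['frame'][130:250,190:310,::-1]
cv2.imwrite('pics/v14.png',np.hstack([cv2.resize(b,(480,480),interpolation=2),np.vstack([cv2.resize(a,(300,210),interpolation=2),cv2.resize(b2,(300,270),interpolation=2)])]))
E
```

```text
t 30.57 pos [ 623.4 -170.2  189.7] jawang 86.0 open 47.1 F [ 0.8 -0.3  0.4] q [-0.38  0.19  1.66 -0.01  1.28  1.27]
shift [  0.2  -0.3 -95.5] turn [ 0.9  0.1 -0.3]
```

View pics/v14.png

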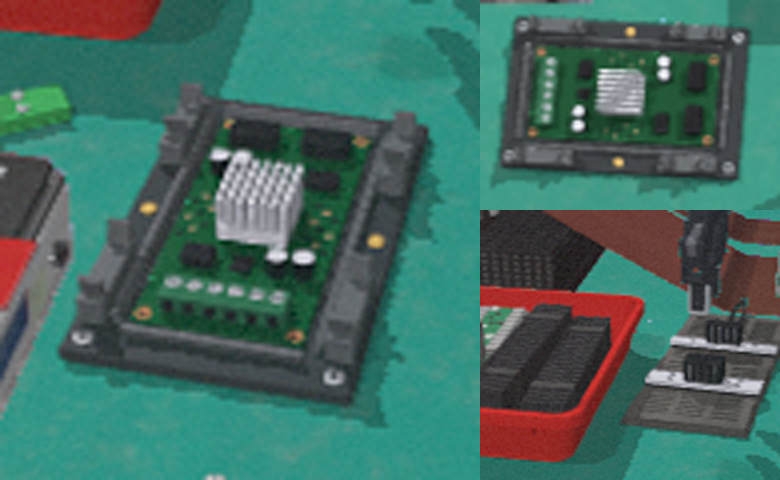

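View 14: board seated in the nest, its holes within 1–2 px of where the first board's were; terminal block at the wide-saddle end. Both bars lie flat on the tray. Now the wide bar back.

Request:
arm_command(rows="0 0 -40 0.9 0 -0.3;0 0 -65 0.9 0 -0.3;0 0 -82 0.9 0 -0.3;0 0 -92 0.9 0 -0.3;0 0 -95.5 0.9 0 -0.3;0 0 -95.5 0.9 0 -0.3;0 0 -95.5 0.9 0 -0.3")

```text
t: 31.55
tool_pos: [0.6241, -0.1705, 0.0954]
tool_rot: [3.139, -0.12, 0.006]
contact_force: [0.3, -0.3, -1.1]
opening: 0.0471
```

Request:
arm_command(rows="0 0 0 0 0 0;0 0 0 0 0 0;0 0 0 0 0 0;0 0 0 0 0 0;0 0 0 0 0 0;0 0 0 0 0 0", jaw=0, squeeze=60)

```text
t: 32.3
tool_pos: [0.6247, -0.1706, 0.0964]
tool_rot: [3.139, -0.12, 0.008]
contact_force: [0.1, 0.9, 5.6]
opening: 0.0251
```

```bash
python3 go.py 625.7 246.6 190 -3
```

```text
t 32.3 pos [ 624.7 -170.6   96.4] jawang 85.6 open 25.1 F [0.1 0.9 5.6] q [-0.38  0.3   1.7   0.    1.14  1.26]
shift [  1.  417.2  93.6] turn [0.  0.3 1.4]
```

Request:
arm_command(rows="0 0 15 0 0 0;0 0 40 0 0 0;0 0 85 0 0 0;2 60 94 0 0 1.4;2 120 94 0 0 1.4;2 180 94 0 0 1.4;2 240 94 0 0 1.4;2 300 94 0 0 1.4;2 360 94 0 0 1.4;2 405 94 0 0 1.4;2 417 94 0 0 1.4;2 417 94 0 0 1.4")

```text
t: 33.8
tool_pos: [0.6261, 0.2466, 0.1896]
tool_rot: [3.139, -0.08, 0.006]
contact_force: [-0.5, -1.5, -4.5]
opening: 0.0251
```

```bash
python3 go.py 626.8 246.6 130 -3
```

```text
t 33.8 pos [626.1 246.6 189.6] jawang 87.1 open 25.1 F [-0.5 -1.5 -4.5] q [ 0.27  0.25  1.59 -0.    1.3   1.89]
shift [  0.7  -0.  -59.6] turn [ 0.1  0.2 -0.1]
```

Request:
arm_command(rows="0.7 0 -35 0 0 0;0.7 0 -55 0 0 0;0.7 0 -65 0 0 0;0.7 0 -70 0 0 0;0.7 0 -74 0 0 0;0.7 0 -77 0 0 0;0.7 0 -79 0 0 0;0.7 0 -79 0 0 0")

```text
t: 34.8
tool_pos: [0.6268, 0.2467, 0.1107]
tool_rot: [3.139, -0.08, 0.006]
contact_force: [0.8, -0.6, -4.3]
opening: 0.0245
```

Request:
arm_command(rows="0 0 -1 0 0 0;0 0 -2 0 0 0;0 0 -3 0 0 0;0 0 -3.5 0 0 0;0 0 -3.5 0 0 0")

```text
t: 35.42
tool_pos: [0.6271, 0.2468, 0.1084]
tool_rot: [3.139, -0.079, 0.007]
contact_force: [-3.8, -0.6, 5.0]
opening: 0.0249
```

Seated at 108.4, as predicted. Release and fetch the narrow bar.

Request:
arm_command(rows="0 0 0 0 0 0;0 0 0 0 0 0;0 0 0 0 0 0;0 0 0 0 0 0;0 0 15 0 0 0;0 0 50 0 0 0;0 0 82 0 0 0;0 0 82 0 0 0", jaw=0.5)

```text
t: 36.42
tool_pos: [0.6293, 0.2474, 0.1958]
tool_rot: [-3.139, 0.079, -0.02]
contact_force: [0.4, 0.0, 0.6]
opening: 0.0429
```

```bash
python3 go.py 615.3 -279.4 190 -4.3
```

```text
t 36.42 pos [629.3 247.4 195.8] jawang 87.1 open 42.9 F [0.4 0.  0.6] q [ 0.27  0.25  1.58 -0.    1.3   1.89]
shift [ -14.  -526.8   -5.8] turn [-0.   0.7 -1.4]
```

Request:
arm_command(rows="-14 -60 -6 0 0.7 -1.4;-14 -120 -6 0 0.7 -1.4;-14 -180 -6 0 0.7 -1.4;-14 -240 -6 0 0.7 -1.4;-14 -300 -6 0 0.7 -1.4;-14 -360 -6 0 0.7 -1.4;-14 -420 -6 0 0.7 -1.4;-14 -480 -6 0 0.7 -1.4;-14 -522 -6 0 0.7 -1.4;-14 -527 -6 0 0.7 -1.4;-14 -527 -30 0 0.7 -1.4;-14 -527 -30 0 0.7 -1.4")

```text
t: 37.92
tool_pos: [0.6138, -0.2778, 0.1626]
tool_rot: [-3.135, 0.117, 0.007]
contact_force: [-0.1, -0.4, 0.2]
opening: 0.0425
```

```bash
python3 go.py 615.3 -279.4 97 -4.3
```

```text
t 37.92 pos [ 613.8 -277.8  162.6] jawang 85.7 open 42.5 F [-0.1 -0.4  0.2] q [-0.54  0.28  1.6   0.    1.27  1.11]
shift [  1.5  -1.6 -65.6] turn [-0.2 -0.3 -0. ]
```

Request:
arm_command(rows="1.5 -1.6 -30 -0.2 -0.3 0;1.5 -1.6 -50 -0.2 -0.3 0;1.5 -1.6 -60 -0.2 -0.3 0;1.5 -1.6 -66 -0.2 -0.3 0;1.5 -1.6 -66 -0.2 -0.3 0;1.5 -1.6 -66 -0.2 -0.3 0")

```text
t: 38.67
tool_pos: [0.6158, -0.2797, 0.0976]
tool_rot: [3.139, -0.117, 0.003]
contact_force: [0.1, -0.5, 0.9]
opening: 0.0426
```

Request:
arm_command(rows="0 0 0 0 0 0;0 0 0 0 0 0;0 0 0 0 0 0;0 0 0 0 0 0;0 0 0 0 0 0;0 0 0 0 0 0;0 0 0 0 0 0", jaw=0)

```text
t: 39.55
tool_pos: [0.6164, -0.2801, 0.0986]
tool_rot: [3.138, -0.117, 0.006]
contact_force: [0.3, -1.3, 5.7]
opening: 0.0127
```

```bash
python3 go.py 619.1 118.7 190 -3
```

```text
t 39.55 pos [ 616.4 -280.1   98.6] jawang 85.7 open 12.7 F [ 0.3 -1.3  5.7] q [-0.54  0.36  1.62  0.    1.16  1.11]
shift [  2.7 398.8  91.4] turn [0.1 0.2 1.3]
```

Request:
arm_command(rows="0 0 15 0 0 0;0 0 40 0 0 0;0 0 85 0 0 0;4 60 92 0 0 1.3;4 120 92 0 0 1.3;4 180 92 0 0 1.3;4 240 92 0 0 1.3;4 300 92 0 0 1.3;4 360 92 0 0 1.3;4 394 92 0 0 1.3;4 399 92 0 0 1.3;4 399 92 0 0 1.3")

```text
t: 41.05
tool_pos: [0.62, 0.1187, 0.1903]
tool_rot: [3.139, -0.08, 0.004]
contact_force: [-0.6, 0.2, -1.7]
opening: 0.0127
```

```bash
python3 go.py 620.2 118.7 114 -3
```

```text
t 41.05 pos [620.  118.7 190.3] jawang 87.1 open 12.7 F [-0.6  0.2 -1.7] q [ 0.07  0.16  1.69 -0.    1.29  1.69]
shift [  0.2  -0.  -76.3] turn [ 0.1  0.2 -0.1]
```

Request:
arm_command(rows="0 0 -35 0 0 0;0 0 -55 0 0 0;0 0 -65 0 0 0;0 0 -70 0 0 0;0 0 -74 0 0 0;0 0 -76 0 0 0;0 0 -77 0 0 0;0 0 -77 0 0 0")

```text
t: 42.05
tool_pos: [0.6202, 0.1188, 0.1136]
tool_rot: [3.139, -0.08, 0.005]
contact_force: [-0.0, 0.3, -1.2]
opening: 0.0128
```

Request:
arm_command(rows="0 0 -1 0 0 0;0 0 -2 0 0 0;0 0 -3 0 0 0;0 0 -3.5 0 0 0;0 0 -3.5 0 0 0")

```text
t: 42.68
tool_pos: [0.6203, 0.1188, 0.1106]
tool_rot: [3.139, -0.08, 0.005]
contact_force: [-1.8, -0.3, 2.2]
opening: 0.0128
```

Seated at 110.6 as predicted. Release, clear away, and check.

Request:
arm_command(rows="0 0 0 0 0 0;0 0 0 0 0 0;0 0 0 0 0 0;0 0 0 0 0 0;0 0 15 0 0 0;0 0 50 0 0 0;0 -40 100 0 0 0;-30 -100 120 0 0 0;-60 -160 120 0 0 0;-80 -220 120 0 0 0;-100 -270 120 0 0 0;-100 -270 120 0 0 0", jaw=0.5)

```text
t: 44.18
tool_pos: [0.5193, -0.1544, 0.2321]
tool_rot: [3.138, -0.089, 0.008]
contact_force: [-0.2, 0.2, 0.1]
opening: 0.0426
```

```bash
python3 go.py; python3 - <<'E'
from h import *
b=grab('side','side9')['frame'][225:350,190:310,::-1]; a=grab('top','top9')['frame'][176:316,130:410,::-1]
cv2.imwrite('pics/v15.png',np.vstack([cv2.resize(a[:70,:120],(720,420),interpolation=2)[:, :320] if 0 else np.hstack([cv2.resize(b,(400,416),interpolation=2),cv2.resize(a[:72,10:82],(400,416),interpolation=2)]),cv2.resize(a[:,:],(800,400),interpolation=2)[216:] if 0 else cv2.copyMakeBorder(cv2.resize(a,(360,180),interpolation=2),0,0,0,440,0)]))
E
```

```text
t 44.17 pos [ 519.3 -154.4  232.1] jawang 86.8 open 42.6 F [-0.2  0.2  0.1] q [-0.43 -0.09  1.88 -0.    1.35  1.2 ]
```

View pics/v15.png

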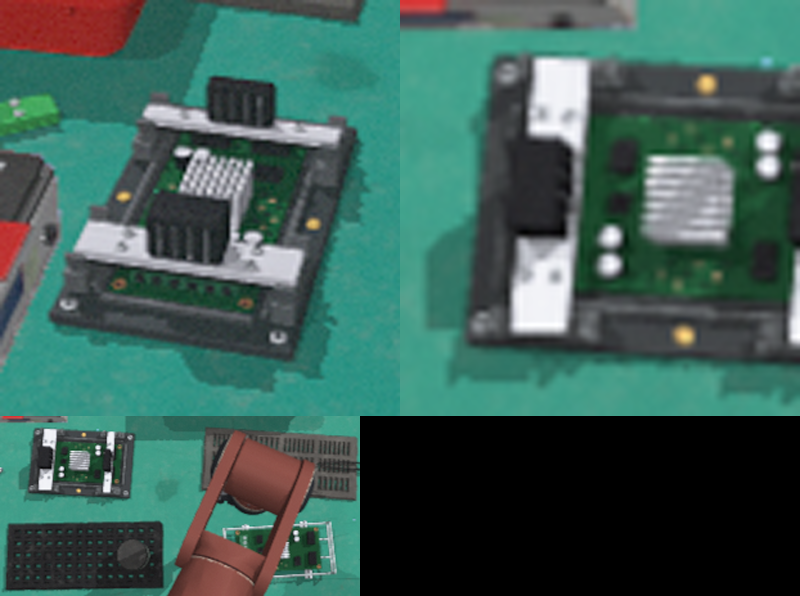

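View 15: both bars lie across the board between their lugs, matching the start picture. Numeric check against the starting images, then hand in.

```bash
python3 - <<'E'
from h import *
def sh(n,a,b,x,y,w,h):
    A,B=[cv2.cvtColor(load(i)['frame'],cv2.COLOR_RGB2GRAY).astype(np.float32) for i in(a,b)]
    up=lambda I:cv2.resize(I,None,fx=5,fy=5,interpolation=2)
    t=up(A[y:y+h,x:x+w]); s=up(B[y-4:y+h+4,x-4:x+w+4]); r=cv2.matchTemplate(s,t,5); _,m,_,l=cv2.minMaxLoc(r)
    print(n,'shift px',(l[0]-20)/5,(l[1]-20)/5,'corr',round(m,2))
sh('wide side','side0','side9',213,280,74,33); sh('narrow side','side0','side9',231,246,64,25)
sh('wide top','top0','top9',159,185,18,50); sh('narrow top','top0','top9',209,187,12,50)
sh('tweezers+jar top jar','top0','top9',220,270,28,28); sh('tweezers','top0','top8',376,205,35,20)
E
```

```text
wide side shift px -0.6 0.6 corr 0.98
narrow side shift px -0.6 0.2 corr 0.97
wide top shift px -0.6 -0.2 corr 0.99
narrow top shift px -0.4 -0.2 corr 0.98
tweezers+jar top jar shift px 0.0 -0.2 corr 0.87
tweezers shift px 0.0 0.0 corr 1.0
```

```bash
python3 -c "
from h import *
print(workorder.finish_job())"
```

```text
the job is handed in; nothing more can be done
None
```

The job is done and handed in at about 44 s. I laid both bars on the side tray and set the finished board flat on the cooling rack. The waiting board then went into the nest with its terminal block at the wide bar's end, and both bars went back into their saddles.

**Bar seating:** both bars went down to the heights I predicted, TCP 108.4 mm for the wide bar and 110.6 mm for the narrow one, with light contact. Matched against the starting images, they sit within about 0.6 px (1–2 mm) of where they began, in both views.

**Boards:** the new board's mounting holes are within 1–2 px of where the first board's were in the nest. The finished board lies centred between the rack's stops.

**Jar and tweezers:** neither moved. The jar's image match was weaker (0.87), but its measured shift was at most 0.2 px.

**Differences from plan:** I gripped the boards across x instead of y, because capacitors stood too close to the ±y sides of the heat sink. The new board made contact about 1 mm higher than I had estimated, which is within my measuring error, and the pictures show it seated.

No check failed.

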